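Pack the shadow-foam service tray

ROBOT

A 6-joint arm with a two-finger parallel gripper is mounted at the origin on a cart in front of the work surface, level with it; the furniture and walls round the work are solid. World frame = base frame: x ahead of the robot, y to its left, z up, the work surface at z = 0. Lengths are in m, angles in rad, forces in N, time in s.
With the tool pointing down it reaches from about 0.375 to 0.9 m from the base axis. Payload 3.1 kg.
Tool frame: the origin (TCP) lies where the fingers leave the gripper's body, on its centre line; the fingertips stand 70 mm ahead of it and the grasp point (between the pads) lies 51 mm ahead of it; z points along the fingers, y is the line along which they close (so a half turn about z gives the same grasp; the last joint's range is limited). The gripper opens to 87 mm and grips with 3 to 60 N. Pads are 19 mm wide; open, the fingers measure 117 mm over their backs; the gripper's body (75 mm by 190 mm) begins 51 mm behind the grasp point.
Start: joints at [1.105, 0.527, 1.433, -0, 1.181, -0.178], TCP at [0.177, 0.599, 0.292] pointing down, gripper open.
Joint ranges: [-3.08, 3.08], [-0.75, 2.2], [0.22, 2.44], [-1.43, 4.57], [0, 2.65], [-2.85, 2.85]. Speed limits (rad/s): [2.79, 2.79, 3.14, 3.14, 3.14, 3.14].

INTERFACE

Orientations are given as a unit quaternion [x, y, z, w].
In Python, from rig import robot gives the robot as it stands.
- The arm moves only by the tool send_rows, never from a script. Its argument "deltas" is text: rows parted by semicolons, each of 7 numbers parted by spaces: the shift along the tool's x, y, z in mm, then the turn, a rotation vector about the tool's x, y, z in degrees, then the opening, from 0 (shut) to 1 (fully open). A call has 1 to 10 rows; each row shifts and turns the commanded pose from where the row before left it, along the tool's axes as they then stand; what a row does not reach is not made up. A row lasts 1/8 s, in which the tool goes at most 62.5 mm and 10.7 degrees, less where a joint would pass 70% of its speed; a pose out of reach is approached as far as the arm can. A call is refused whole if a number of a shift passes 62.5 or a number of a turn 10.7, either way. A call with a gripper value outside its range is refused whole. The fingers move at their own pace and stop on an object; "newtons" is the grip in N (left out, the last holds). Time passes only in rows, so rows that do not move let the fingers close. It gives the time, the measured TCP pose, the force, the opening and the grip force at its end, in the units of the state.
- robot.get_obs(): the state, without advancing time (a new reading comes with each control period).
- robot.camera(name): name is "scene" or "top" or "wrist"; returns a dict with "image" (384x512x3 uint8, red, green, blue), "depth" (384x512 float32, m along the optical axis (not along the pixel's ray), 0 where there is no reading), "fovy" (degrees; the focal length in pixels is half the picture's height over the tangent of half this angle, whatever the lens; pixels are square), "cx", "cy" (the principal point, pixels), "rvec" (rotation vector, rad) and "tvec" (3), from world to camera coordinates, as OpenCV has them. Camera axes: x right, y down, z forward; pixel columns grow to the right and rows downward; lengths in m; the calibration is good to about 2 mm. A picture is of the moment at which its call begins.
- robot.hand_in(): hands the job in; it is judged then, once.
Trained networks look in the newest picture that a camera, given by its name, has taken for a name from the list of things; names that differ only in an ending like _2 or _b are one class to them, and where a whole thing is asked for, a point or a joint stands for the part that bears it (a point fixed in the world has none). Each returns a list of dicts, best first, with "p" (0 to 1); they miss things now and then, are a little off and sometimes report something else, mostly with a low value. They report only what shows in the picture. A call takes as long as a camera call.
- robot.find_in(camera, thing): "box" ([left, top, right, bottom] in pixels, round what is visible of it).
- robot.cut_out(camera, thing): "region" (384x512 bool, what is visible of it) and "box" ([left, top, right, bottom] in pixels, round what is visible of it).
The state is a dict: "time": time; "q": joint angles; "joint_velocities": joint speeds; "joint_torque": joint torques, N m; "position": TCP position; "tool_rot": TCP orientation; "ft_force": force on the tool from outside, world axes, zero at the start; "moment": the same for the moment, N m; "grip_width": finger opening in m; "grip_force": force on a finger pad.
Only numpy, scipy, OpenCV 4.12 (cv2) and the standard library are available. Lean on these libraries where they do the work, as an engineer would, in place of code of your own. Each camera call takes 0.05 s, during which the arm holds its last target. There are 200 camera calls.

TASK

Pack the service tray for the next repair call: lay the large blue screwdriver, the small blue screwdriver, the yellow pliers and the flux tin each in the orange-floored foam pocket cut to its own outline, pressed home flat on the pocket floor, lid of the tin up. The amber screwdriver and the circuit board stay on the bench: leave them where they lie.

Things in the scene. Friction and masses are not known exactly. Their poses are not given: they have to be found in the camera images.
- driver_large: larger of two blue screwdrivers, 150 mm long, lying on the bench. Origin: middle of its length, on its underside; y axis along it to the handle end (+75 mm). Shaft 6 mm thick, y -75 to -11; handle y -11 to +75, up to 19 mm wide and high. Grip near the balance point, y = +22: 18 mm wide, 17 mm high. 60 g.
- driver_small: smaller of two blue screwdrivers, 120 mm long, lying on the bench. Origin: middle of its length, on its underside; y axis along it to the handle end (+60 mm). Shaft 6 mm thick, y -60 to -9; handle y -9 to +60, up to 15 mm wide, 14 mm high. Grip near the balance point, y = +18: 14 mm wide, 13 mm high. 60 g.
- pliers: pliers with yellow handles, 140 x 37 mm, 10 mm thick, lying flat, rigid. Origin: middle of the length, on the underside; y axis from the nose (y = -70, at most 18 mm wide) to the handle ends (y = +70). At y = +40 it is 36 mm wide over both handles, sides parallel: grip there, closing along x. 85 g.
- flux_tin: round tin of flux with a red-brown lid and cream sides, 44 mm in diameter, 20 mm high, standing on the bench with its lid up; origin at the centre of its underside. Grip it across the diameter. 50 g.
- foam_large_driver: Foam block with the longest screwdriver pocket, 160 mm. Block, tray, heights as foam_tin. At home the large driver's origin lies on the block's z axis, 12 mm up, x and y axes as the block's, handle to +y. Floor widths: handle part 29 mm, y -16 to +80; shaft part 11 mm, y -80 to -16 (3 mm more each side at the face). Finger notch 84 (x) x 40 mm (y) centred at y = +22, floor 8 mm up.
- foam_small_driver: Foam block with the shorter screwdriver pocket, 130 mm. Block, tray, heights as foam_tin. At home the small driver's origin lies on the block's z axis, 12 mm up, x and y axes as the block's, handle to +y. Floor widths: handle part 24 mm, y -14 to +65; shaft part 11 mm, y -65 to -14 (3 mm more each side at the face). Finger notch 84 (x) x 40 mm (y) centred at y = +18, floor 8 mm up.
- foam_pliers: Foam block with the wedge-shaped pliers pocket, 150 mm. Block, tray, heights as foam_tin. At home the pliers' origin lies on the block's z axis, 12 mm up, x and y axes as the block's, handles to +y. Floor widths: 17 mm at y -75, 28 at y -34 to -13, 47 at y +60 to +75 (3 mm more each side at the face). Finger notch 84 (x) x 40 mm (y) centred at y = +40, floor 8 mm up.
- foam_tin: One of 4 equal fixed black foam blocks, 94 (x) x 174 (y) x 22 mm, side by side in a grey tray (rim 31 mm above the bench). Origin: centre of underside, 3 mm above the bench; z up. This has the round pocket: orange floor 12 mm above the origin, 57 mm wide, 63 mm at the face. The tin's place is on the block's z axis, any turn. Finger notch 84 (x) x 36 mm (y) at y = 0, floor 8 mm up.
- driver_amber: screwdriver with an amber handle, 150 mm long, 19 mm thick, lying on the bench beyond the work; it belongs to the bench and stays. Origin: middle of its length, on its underside; y towards the handle end.
- board: green circuit board in its cream lower tray, 172 (x) x 94 (y) x 28 mm, lying on the bench to the left of the work; it stays. Origin at the centre of its underside.

How it is judged:
By the outcome, as a careful person would: the job done as asked, in the order asked, and still so for the second after the job is handed in, with the robot touching nothing.
It also fails if it takes over 115 s, if anything falls off the work surface, if the arm or the gripper's body presses on something with over 40 N, if the wrist force passes 120 N, or if a joint passes its speed limit or range.

## Working session

There is one attempt and no reset: what is moved stays moved. The work goes in short steps, Python scripts to look and compute and a tool call to move; the robot and the scene stay as the last step left them, time stands still between calls to the robot, and variables do not carry over. Pictures are saved under pics/ and viewed, at most 17 in all, crops included, and the job is handed in when it is done.

Besides the shell and the picture viewer there is one more tool, called after "Emit:" in YAML: its name, and indented under it one key for each argument. send_rows: Moves the arm, as the interface text tells. Its arguments: {"type":"object","properties":{"deltas":{"type":"string"},"newtons":{"type":"number"}},"required":["deltas"]}

```bash
ls; mkdir -p pics
cat > h.py <<'E'
import numpy as np, cv2
from rig import robot
def cam(n):
    c=robot.camera(n); c['f']=192/np.tan(np.radians(c['fovy'])/2)
    c['R']=cv2.Rodrigues(np.array(c['rvec'],float))[0]; c['t']=np.array(c['tvec'],float).ravel(); return c
def save(c,f): cv2.imwrite('pics/'+f,c['image'][:,:,::-1])
def pts(c,mask):
    v,u=np.nonzero(mask&(c['depth']>0)); d=c['depth'][v,u]
    P=np.stack([(u-c['cx'])*d/c['f'],(v-c['cy'])*d/c['f'],d],1)
    return (P-c['t'])@c['R'], c['image'][v,u]
E
python3 - <<'E'
from h import *
o=robot.get_obs(); print(o['time'],o['position'],o['tool_rot'],o['grip_width'])
T={}
for n in('scene','top'):
    c=cam(n); save(c,n+'0.png'); print(n,c['fovy'],c['cx'],c['cy'],'cam pos',-c['R'].T@c['t'])
    for t in ['driver_large','driver_small','pliers','flux_tin','foam_large_driver','foam_small_driver','foam_pliers','foam_tin','driver_amber','board']:
        for r in robot.cut_out(n,t)[:2]:
            P,_=pts(c,r['region']); 
            if len(P): print(t,round(r['p'],2),np.round(r['box']),len(P),'med',np.round(np.median(P,0),3),'lo',np.round(np.percentile(P,2,0),3),'hi',np.round(np.percentile(P,98,0),3))
E
```

```text
pics
0.0 [0.17712798 0.59876783 0.29126005] [ 1.43386792e-01  9.89666125e-01 -1.04148573e-03 -3.23012502e-04] 0.0868598393704551
scene 46.83356244930156 253.1606047600608 187.8136170968241 cam pos [-0.22927693 -0.40213004  1.1610381 ]
driver_large 0.58 [195. 162. 204. 172.] 73 med [0.587 0.325 0.016] lo [0.557 0.32  0.006] hi [0.621 0.336 0.021]
pliers 0.44 [169. 181. 184. 211.] 171 med [0.424 0.326 0.009] lo [0.371 0.289 0.   ] hi [0.49  0.354 0.015]
flux_tin 0.45 [201. 207. 217. 223.] 162 med [0.429 0.166 0.019] lo [0.41  0.148 0.003] hi [0.453 0.19  0.025]
foam_large_driver 0.63 [301. 195. 353. 244.] 1262 med [ 0.614 -0.159  0.024] lo [ 0.532 -0.207  0.009] hi [ 0.695 -0.112  0.031]
foam_small_driver 0.71 [281. 182. 329. 224.] 1153 med [ 0.626 -0.065  0.024] lo [ 0.542 -0.114  0.01 ] hi [ 0.704 -0.019  0.03 ]
foam_pliers 0.98 [329. 209. 378. 257.] 1353 med [ 0.602 -0.252  0.022] lo [ 0.522 -0.3    0.01 ] hi [ 0.683 -0.205  0.03 ]
foam_pliers 0.31 [202. 208. 215. 221.] 156 med [0.43  0.167 0.02 ] lo [0.41  0.148 0.003] hi [0.454 0.191 0.025]
foam_tin 0.83 [358. 222. 407. 274.] 1464
[... 897 characters left out ...]
8 [304. 155. 334. 206.] 1263 med [ 0.613 -0.16   0.023] lo [ 0.531 -0.205  0.009] hi [ 0.696 -0.11   0.03 ]
foam_small_driver 0.62 [278. 151. 310. 204.] 1313 med [ 0.623 -0.066  0.023] lo [ 0.54  -0.115  0.008] hi [ 0.707 -0.015  0.031]
foam_pliers 0.97 [334. 156. 358. 208.] 1184 med [ 0.603 -0.254  0.021] lo [ 0.524 -0.296  0.009] hi [ 0.683 -0.207  0.029]
foam_tin 0.87 [362. 165. 386. 212.] 1251 med [ 0.594 -0.345  0.024] lo [ 0.511 -0.391  0.009] hi [ 0.675 -0.297  0.03 ]
driver_amber 0.66 [193. 142. 212. 146.] 74 med [0.739 0.261 0.015] lo [0.73  0.227 0.008] hi [0.749 0.294 0.022]
board 0.84 [115. 203. 144. 256.] 1417 med [0.43  0.508 0.022] lo [0.352 0.46  0.009] hi [0.512 0.558 0.028]
```

Run:
```python
import cv2
a=cv2.imread('pics/scene0.png')[120:290,90:420]; b=cv2.imread('pics/top0.png')[120:270,100:400]
cv2.imwrite('pics/s1.png',cv2.resize(a,None,fx=2.4,fy=2.4,interpolation=cv2.INTER_CUBIC)); cv2.imwrite('pics/t1.png',cv2.resize(b,None,fx=2.6,fy=2.6,interpolation=cv2.INTER_CUBIC))
```

```text
(no output)
```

View pics/s1.png

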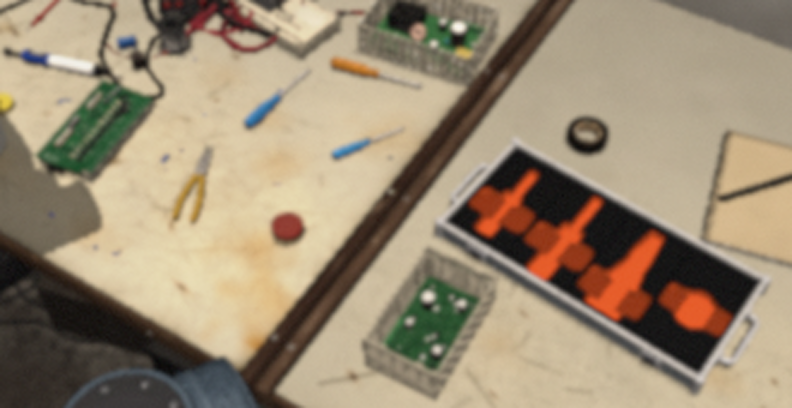

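View pics/t1.png

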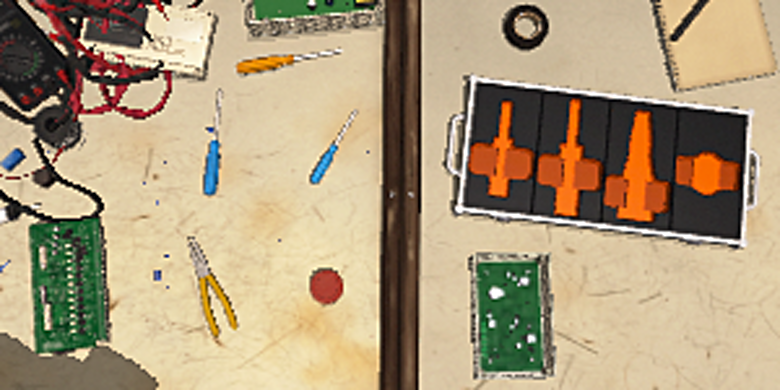

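```bash
cat >> h.py <<'E'
from scipy.spatial.transform import Rotation as Ro
def pose():
    o=robot.get_obs(); return np.array(o['position']),Ro.from_quat(o['tool_rot'])
def down(yaw): # yaw: world angle (deg) of tool y axis
    a=np.radians(yaw); y=np.array([np.cos(a),np.sin(a),0]); z=np.array([0,0,-1.]); x=np.cross(y,z)
    return Ro.from_matrix(np.stack([x,y,z],1))
def curyaw():
    p,R=pose(); y=R.as_matrix()[:,1]; return np.degrees(np.arctan2(y[1],y[0]))
def plan(way,g,step=50,ang=9,start=None):
    """way: list of (xyz of TCP, yaw or None=keep); prints rows"""
    p,R=start or pose()
    for w,yaw in way:
        w=np.array(w,float); T=R if yaw is None else down(yaw)
        n=int(max(1,np.ceil(np.linalg.norm(w-p)*1000/step),np.ceil(np.degrees((R.inv()*T).magnitude())/ang)))
        rows=[]; p0,R0=p,R; rv=(R0.inv()*T).as_rotvec()
        for i in range(1,n+1):
            tp=p0+(w-p0)*i/n; tR=R0*Ro.from_rotvec(rv*i/n)
            d=np.round(R.inv().apply(tp-p)*1000*2)/2; r=np.round((R.inv()*tR).as_rotvec(True),1)
            p=p+R.apply(d/1000); R=R*Ro.from_rotvec(r,degrees=True)
            rows.append(' '.join('%g'%(x+0.) for x in [*d,*r,g]))
        print('->',w.round(4),yaw,n,'rows'); print(';'.join(rows))
    return p,R
E
python3 - <<'E'
from h import *
c=cam('wrist'); p,R=pose(); print('cam in tool mm',R.inv().apply(-c['R'].T@c['t']-p)*1000); print('cam axes in tool (rows x,y,z)\n',(c['R']@R.as_matrix()).round(2)); print(c['fovy'],c['cx'],c['cy'])
plan([([.44,.32,.32],90)],1)
E
```

```text
cam in tool mm [ 67.21199608  -0.52277676 -91.99356052]
cam axes in tool (rows x,y,z)
 [[-0.    1.   -0.  ]
 [-0.97 -0.   -0.25]
 [-0.25  0.    0.97]]
65.51380129659047 255.386363379127 193.12560843867965
-> [0.44 0.32 0.32] 90 8 rows
-41.5 -24 -3.5 0 0 -2.1 1;-40.5 -26 -3.5 0 0 -2 1;-39.5 -27 -3.5 0 0 -2.1 1;-38.5 -28.5 -3.5 0 0 -2 1;-37.5 -29.5 -3.5 0 0 -2.1 1;-36.5 -31.5 -3.5 0 0 -2.1 1;-35 -32.5 -3.5 0 0 -2 1;-34 -33.5 -3.5 0 0 -2.1 1
```

Emit:
send_rows:
  deltas: "-41.5 -24 -3.5 0 0 -2.1 1;-40.5 -26 -3.5 0 0 -2 1;-39.5 -27 -3.5 0 0 -2.1 1;-38.5 -28.5 -3.5 0 0 -2 1;-37.5 -29.5 -3.5 0 0 -2.1 1;-36.5 -31.5 -3.5 0 0 -2.1 1;-35 -32.5 -3.5 0 0 -2 1;-34 -33.5 -3.5 0 0 -2.1 1;0 0 0 0 0 0 1"

```text
time: 2.28
position: [0.4424, 0.318, 0.3207]
tool_rot: [0.002, 1.0, 0.0, 0.001]
ft_force: [-0.1, 1.0, 0.7]
grip_width: 0.0872
grip_force: 0.0
```

```bash
cat >> h.py <<'E'
from scipy.optimize import least_squares
E
python3 - <<'E'
from h import *
o=robot.get_obs(); print(o['time'],np.round(o['position'],4),curyaw())
c=cam('wrist'); save(c,'w1.png'); np.savez('w1.npz',**{k:c[k] for k in('image','depth','R','t','f','cx','cy')})
for t in ['driver_large','driver_small','pliers','flux_tin','driver_amber']:
    for r in robot.cut_out('wrist',t)[:2]:
        P,_=pts(c,r['region']); print(t,round(r['p'],2),np.round(r['box']),len(P),'med',np.round(np.median(P,0),3),'lo',np.round(np.percentile(P,2,0),3),'hi',np.round(np.percentile(P,98,0),3))
E
```

```text
2.275 [0.4424 0.318  0.3207] 89.73200659189168
driver_large 0.58 [258. 270. 273. 295.] 203 med [0.611 0.33  0.013] lo [0.596 0.322 0.007] hi [0.64  0.339 0.018]
driver_large 0.51 [232. 110. 280. 204.] 1321 med [0.425 0.328 0.009] lo [ 0.375  0.293 -0.001] hi [0.485 0.352 0.011]
pliers 0.79 [232. 110. 284. 206.] 1262 med [0.427 0.329 0.009] lo [ 0.373  0.295 -0.   ] hi [0.491 0.355 0.011]
flux_tin 0.57 [127. 147. 165. 179.] 925 med [0.434 0.173 0.019] lo [0.415 0.152 0.006] hi [0.454 0.193 0.021]
flux_tin 0.17 [259. 272. 268. 294.] 223 med [0.614 0.33  0.013] lo [ 0.596  0.322 -0.001] hi [0.641 0.339 0.017]
```

View pics/w1.png

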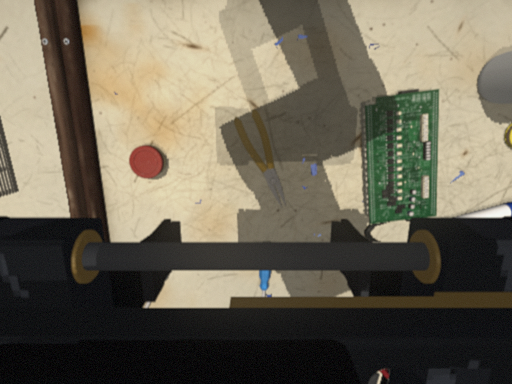

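Run:
```python
from h import *
plan([([.67,.27,.26],90)],1)
```

```text
-> [0.67 0.27 0.26] 90 5 rows
-46 -10.5 12 0 0 0 1;-46.5 -10 12 0 0 0 1;-46 -10.5 12 0 0 0.1 1;-46.5 -10 12 0 0 0 1;-46.5 -10 12 0 0 0 1
```

Emit:
send_rows:
  deltas: "-46 -10.5 12 0 0 0 1;-46.5 -10 12 0 0 0 1;-46 -10.5 12 0 0 0.1 1;-46.5 -10 12 0 0 0 1;-46.5 -10 12 0 0 0 1;0 0 0 0 0 0 1"

```text
time: 3.32
position: [0.6732, 0.2684, 0.2578]
tool_rot: [0.001, 1.0, -0.0, -0.0]
ft_force: [-1.7, -0.3, 0.0]
grip_width: 0.087
grip_force: 0.0
```

Run:
```python
from h import *
o=robot.get_obs(); print(o['time'],np.round(o['position'],4),curyaw())
c=cam('wrist'); save(c,'w2.png'); np.savez('w2.npz',**{k:c[k] for k in('image','depth','R','t','f','cx','cy')})
hsv=cv2.cvtColor(c['image'],cv2.COLOR_RGB2HSV)
m=(hsv[...,0]>95)&(hsv[...,0]<120)&(hsv[...,1]>120)&(hsv[...,2]>70)
n,l,st,_=cv2.connectedComponentsWithStats(m.astype(np.uint8))
for i in range(1,n):
    if st[i,4]>80:
        P,_=pts(c,l==i); print(st[i],np.median(P,0).round(3),P.min(0).round(3),P.max(0).round(3))
```

```text
3.325 [0.6732 0.2684 0.2578] 89.84225642979503
[305  69  18  70 822] [0.589 0.33  0.016] [0.558 0.322 0.009] [0.629 0.339 0.02 ]
[163  87  28  51 554] [0.599 0.182 0.012] [0.575 0.164 0.006] [0.628 0.197 0.016]
```

View pics/w2.png

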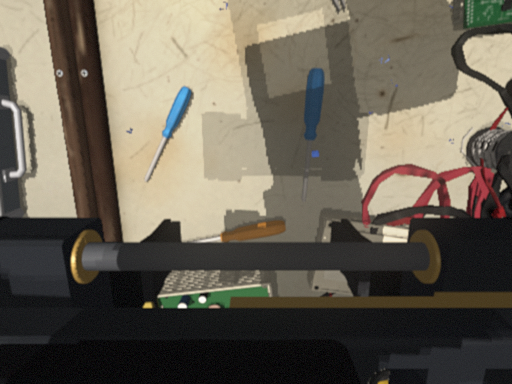

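```bash
cat >> h.py <<'E'
def loadc(f): return dict(np.load(f))
def blue(c):
    hsv=cv2.cvtColor(c['image'],cv2.COLOR_RGB2HSV)
    m=(hsv[...,0]>95)&(hsv[...,0]<120)&(hsv[...,1]>110)&(hsv[...,2]>60)
    n,l,st,_=cv2.connectedComponentsWithStats(m.astype(np.uint8))
    return [l==i for i in range(1,n) if st[i,4]>150]
def fitdriver(c,m,L,vdir=None):
    """returns origin xy, direction (handle) angle deg"""
    A,_=pts(c,np.ones(m.shape,bool)); A=A[(A[:,2]>.0035)&(A[:,2]<.03)]
    H,_=pts(c,m); H=H[H[:,2]>.004]; ctr=np.median(H[:,:2],0)
    d=np.linalg.svd(H[:,:2]-H[:,:2].mean(0))[2][0]
    for _ in range(4):
        n=np.array([-d[1],d[0]]); s=(A[:,:2]-ctr)@d; e=(A[:,:2]-ctr)@n
        sel=(np.abs(s)<.12)&(np.abs(e)<.012); S=A[sel]
        # centre line: midpoint of extents per 5 mm bin
        s=s[sel]; e=e[sel]; b=np.round(s/.005); q=[(s[b==k].mean(),(e[b==k].min()+e[b==k].max())/2,(b==k).sum()) for k in np.unique(b) if (b==k).sum()>=4]
        q=np.array(q); k=np.polyfit(q[:,0],q[:,1],1); ctr=ctr+n*k[1]; d=d+n*k[0]; d/=np.linalg.norm(d)
    hs=(H[:,:2]-ctr)@d
    if abs(s.min()-hs.min())<abs(s.max()-hs.max()): d=-d; s=-s; hs=-hs
    print('axis range',s.min().round(4),s.max().round(4),'len',np.ptp(s).round(4),'handle',hs.min().round(4),hs.max().round(4),'resid',np.abs(q[:,1]-np.polyval(k,q[:,0])).max().round(4))
    o=ctr+d*(hs.max()-L/2); print('origin',o.round(4),'from both ends',(ctr+d*(s.max()+s.min())/2).round(4),'dir',np.degrees(np.arctan2(d[1],d[0])).round(1)); return o,d
E
python3 - <<'E'
from h import *
c=loadc('w2.npz')
for m,L,g in zip(blue(c),(.15,.12),(.022,.018)):
    o,d=fitdriver(c,m,L); print('grip',(o+d*g).round(4))
# foams
for n in('top','scene'):
    c=cam(n); C=[]
    hsv=cv2.cvtColor(c['image'],cv2.COLOR_RGB2HSV)
    P,col=pts(c,np.ones((384,512),bool)); h=hsv[c['depth']>0]
    ok=(h[:,0]<14)&(h[:,1]>170)&(h[:,2]>90)&(P[:,1]<0)&(P[:,0]>.45)&(P[:,0]<.8)&(P[:,2]<.035)
    O=P[ok]; Z=O[:,2]; print(n,len(O),np.percentile(Z,[5,50,95]).round(4))
    # tray rim
    r=(P[:,2]>.028)&(P[:,2]<.036)&(P[:,1]<.05)&(P[:,1]>-.45)&(P[:,0]>.48)&(P[:,0]<.76)&(h[:,1]<40)&(h[:,2]>150)
    (cx,cy),wh,a=cv2.minAreaRect(P[r][:,:2].astype(np.float32)*1000); print('rim',r.sum(),cx,cy,wh,a)
    np.savez(n+'O.npz',P=P,h=h,O=O,rim=P[r])
E
```

```text
axis range -0.1165 0.0998 len 0.2163 handle -0.0404 0.0318 resid 0.0091
origin [0.6326 0.3295] from both ends [0.5979 0.333 ] dir 174.2
grip [0.6107 0.3317]
axis range -0.0925 0.0258 len 0.1183 handle -0.0325 0.0258 resid 0.0004
origin [0.6284 0.1653] from both ends [0.6276 0.1658] dir 151.2
grip [0.6126 0.174 ]
top 1178 [0.0079 0.0128 0.0209]
rim 508 608.3050537109375 -206.10330200195312 (394.2745056152344, 189.26718139648438) 83.96092224121094
scene 2168 [0.0098 0.0158 0.0261]
rim 703 606.1578369140625 -205.0259552001953 (392.970703125, 192.1395263671875) 83.90284729003906
```

```bash
sed -i 's/sel=(np.abs(s)<.12)&(np.abs(e)<.012)/sh=(H[:,:2]-ctr)@d; sg=1 if vdir is None or d@vdir>0 else -1; mx=(sg*sh).max(); sel=(sg*s<mx+.003)\&(sg*s>mx-L-.002)\&(np.abs(e)<.012)/' h.py
python3 - <<'E'
from h import *
c=loadc('w2.npz')
for m,L,g in zip(blue(c),(.15,.12),(.022,.018)):
    o,d=fitdriver(c,m,L,np.array([-1,0.])); print('grip',(o+d*g).round(4))
    A,_=pts(c,np.ones(m.shape,bool)); s=(A[:,:2]-o)@d; e=(A[:,:2]-o)@np.array([-d[1],d[0]]); 
    for k in np.arange(-.085,.09,.01):
        q=(abs(s-k)<.003)&(abs(e)<.012)&(A[:,2]>.0035)
        if q.sum(): print(k.round(3),q.sum(),(e[q].min()*1e3).round(1),(e[q].max()*1e3).round(1),'z',(A[q,2].max()*1e3).round(1))
E
```

```text
axis range -0.1165 0.0322 len 0.1487 handle -0.0401 0.0318 resid 0.0004
origin [0.6325 0.3288] from both ends [0.6315 0.3289] dir 177.2
grip [0.6105 0.3299]
-0.075 2 0.2 1.5 z 4.5
-0.065 96 -2.7 10.5 z 267.0
-0.055 181 -2.0 11.2 z 276.7
-0.045 1345 -12.0 12.0 z 282.9
-0.035 401 -2.2 12.0 z 261.7
-0.025 509 -2.4 12.0 z 301.4
-0.015 3129 -7.1 12.0 z 301.4
-0.005 2877 -12.0 12.0 z 283.0
0.005 70 -6.8 7.4 z 14.9
0.015 60 -6.8 6.2 z 14.8
0.025 90 -8.6 8.4 z 18.2
0.035 98 -9.3 9.0 z 18.4
0.045 104 -9.3 9.3 z 19.0
0.055 107 -9.8 9.0 z 20.1
0.065 101 -8.3 9.0 z 20.2
0.075 38 -7.1 7.3 z 18.5
axis range -0.0925 0.0258 len 0.1183 handle -0.0325 0.0258 resid 0.0004
origin [0.6284 0.1653] from both ends [0.6276 0.1658] dir 151.2
grip [0.6126 0.174 ]
-0.055 17 -2.5 2.3 z 7.2
-0.045 20 -2.5 2.5 z 6.4
-0.035 24 -2.6 2.7 z 7.1
-0.025 24 -2.4 2.8 z 8.1
-0.015 26 -2.7 2.6 z 8.1
-0.005 26 -2.5 2.5 z 9.2
0.005 51 -5.1 5.2 z 11.4
0.015 56 -6.6 6.1 z 12.4
0.025 71 -6.8 6.9 z 13.9
0.035 73 -7.1 7.0 z 15.7
0.045 75 -7.1 6.8 z 15.9
0.055 68 -6.4 6.6 z 15.1
```

Run:
```python
from h import *
o=robot.get_obs(); print(o['time'],np.round(o['position'],4),curyaw())
plan([([.610,.330,.14],87.2),([.610,.330,.0725],None)],.6)
```

```text
3.475 [0.6698 0.27   0.26  ] 89.99050118446321
-> [0.61 0.33 0.14] 87.2 3 rows
20 20 40 0 0 0.9 0.6;20 19.5 40 0 -0.1 1 0.6;20.5 19.5 40 0 0 0.9 0.6
-> [0.61   0.33   0.0725] None 2 rows
0 0 34 0 0 0 0.6;0 0 33.5 0 0 0 0.6
```

Emit:
send_rows:
  deltas: "20 20 40 0 0 0.9 0.6;20 19.5 40 0 0 1 0.6;20 20 40 0 0 0.9 0.6;0 0 17 0 0 0 0.6;0 0 17 0 0 0 0.6;0 0 17 0 0 0 0.6;0 0 16.5 0 0 0 0.6;0 0 0 0 0 0 0.6;0 0 0 0 0 0 0;0 0 0 0 0 0 0"
  newtons: 20

```text
time: 4.72
position: [0.6127, 0.3295, 0.0734]
tool_rot: [0.025, 1.0, 0.0, 0.0]
ft_force: [0.1, -1.0, 0.9]
grip_width: 0.0395
grip_force: 0.0
```

Emit:
send_rows:
  deltas: "0 0 0 0 0 0 0;0 0 0 0 0 0 0;0 0 0 0 0 0 0;0 0 -10 0 0 0 0;0 0 -25 0 0 0 0;0 0 -40 0 0 0 0;0 0 -40 0 0 0 0"

```text
time: 5.6
position: [0.6121, 0.3293, 0.1891]
tool_rot: [0.025, 1.0, -0.0, -0.0]
ft_force: [0.1, -0.6, -0.7]
grip_width: 0.0178
grip_force: 20.0
```

Run:
```python
from h import *
o=robot.get_obs(); print(o['position'])
plan([([.66,-.18,.25],84)],0,step=55)
```

```text
[0.61214607 0.32931316 0.18905372]
-> [ 0.66 -0.18  0.25] 84 10 rows
-7.5 -50.5 -6 0 0 0.3 0;-7.5 -50.5 -6 0 0 0.3 0;-8 -51 -6.5 0 0 0.3 0;-8 -50.5 -6 0 0 0.3 0;-8.5 -50 -6 0 0 0.4 0;-8.5 -50.5 -6 0 0 0.3 0;-9 -50.5 -6 0 0 0.3 0;-9.5 -50.5 -6 0 0 0.3 0;-9.5 -50 -6.5 0 0 0.3 0;-10 -50.5 -6 0 0 0.3 0
```

Emit:
send_rows:
  deltas: "-7.5 -50.5 -6 0 0 0.3 0;-7.5 -50.5 -6 0 0 0.3 0;-8 -51 -6.5 0 0 0.3 0;-8 -50.5 -6 0 0 0.3 0;-8.5 -50 -6 0 0 0.4 0;-8.5 -50.5 -6 0 0 0.3 0;-9 -50.5 -6 0 0 0.3 0;-9.5 -50.5 -6 0 0 0.3 0;-9.5 -50 -6.5 0 0 0.3 0;-10 -50.5 -6 0 0 0.3 0"

```text
time: 6.85
position: [0.6602, -0.1818, 0.2496]
tool_rot: [0.052, 0.999, -0.0, 0.0]
ft_force: [0.7, 0.4, -0.1]
grip_width: 0.0181
grip_force: 20.0
```

Emit:
send_rows:
  deltas: "0 0 0 0 0 0 0;0 0 0 0 0 0 0"

```text
time: 7.1
position: [0.6599, -0.18, 0.2488]
tool_rot: [0.053, 0.999, 0.0, -0.0]
ft_force: [-0.4, -0.2, 0.3]
grip_width: 0.0178
grip_force: 20.0
```

Run:
```python
from h import *
o=robot.get_obs(); print(o['time'],np.round(o['position'],4),curyaw())
c=cam('wrist'); save(c,'w3.png'); np.savez('w3.npz',**{k:c[k] for k in('image','depth','R','t','f','cx','cy')})
```

```text
7.1 [ 0.6599 -0.18    0.2488] 83.96399757711926
```

View pics/w3.png

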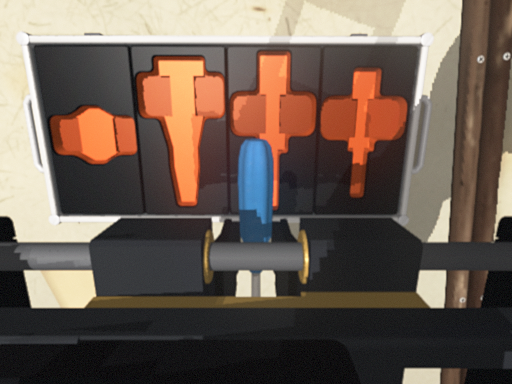

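```bash
cat > foam.py <<'E'
from h import *
from scipy.optimize import minimize
from scipy.ndimage import gaussian_filter
S=.0005; X0,Y0=.48,-.42; W,Hh=1000,520   # grid: col=y, row=x
def rect(x0,x1,y0,y1): return np.array([[x0,y0],[x1,y0],[x1,y1],[x0,y1]],float)
def drv(hw,y0,ym,y1,sw,gy): return [rect(-hw/2-3,hw/2+3,ym-3,y1+3),rect(-sw/2-3,sw/2+3,y0-3,ym),rect(-42,42,gy-20,gy+20)]
th=np.linspace(0,2*np.pi,60)
M={'small':drv(24,-65,-14,65,11,18),'large':drv(29,-80,-16,80,11,22),
 'pliers':[np.array([[-8.5-3,-78],[8.5+3,-78],[17,-34],[17,-13],[26.5,60],[26.5,78],[-26.5,78],[-26.5,60],[-17,-13],[-17,-34]]),rect(-42,42,20,60)],
 'tin':[31.5*np.stack([np.cos(th),np.sin(th)],1),rect(-42,42,-18,18)]}
def run(c,zf=.025,names=None,g0=(.607,-.2055,174)):
    K=np.array([[c['f'],0,c['cx']],[0,c['f'],c['cy']],[0,0,1]])
    Rt=np.stack([c['R'][:,0],c['R'][:,1],c['R'][:,2]*zf+c['t']],1)
    G=np.array([[0,S,X0],[S,0,Y0],[0,0,1]])  # (col,row)->(x,y)
    Hm=K@Rt@G
    im=cv2.warpPerspective(c['image'],Hm,(W,Hh),flags=cv2.INTER_LINEAR|cv2.WARP_INVERSE_MAP)
    hsv=cv2.cvtColor(im,cv2.COLOR_RGB2HSV)
    org=((hsv[...,0]<16)|(hsv[...,0]>176))&(hsv[...,1]>150)&(hsv[...,2]>60)
    # ignore: pixels blue or far image rows (gripper)
    bl=((hsv[...,0]>90)&(hsv[...,0]<130)&(hsv[...,1]>80)).astype(np.uint8); bl=cv2.dilate(bl,np.ones((25,25)))
    ok=bl==0
    if 'rowmax' in c:
        rr,cc=np.mgrid[0:Hh,0:W]; v=Hm@np.stack([cc.ravel(),rr.ravel(),np.ones(rr.size)]); ok&=((v[1]/v[2]).reshape(Hh,W)<c['rowmax'])
    out={}
    for k,off in zip(['small','large','pliers','tin'],[141,47,-47,-141]):
        if names and k not in names: continue
        a=np.radians(g0[2]); by=np.array([np.cos(a),np.sin(a)]); bx=np.array([by[1],-by[0]])
        p0=np.array([*(np.array(g0[:2])+bx*off/1000),a])
        def mk(p):
            by=np.array([np.cos(p[2]),np.sin(p[2])]); bx=np.array([by[1],-by[0]]); img=np.zeros((Hh,W),np.uint8)
            for q in M[k]:
                w=p[:2]+(q[:,:1]*bx+q[:,1:]*by)/1000; px=np.stack([(w[:,1]-Y0)/S,(w[:,0]-X0)/S],1)
                cv2.fillPoly(img,[np.round(px*16).astype(np.int32)],1,cv2.LINE_8,4)
            return img>0
        sc=np.array([.004,.004,.03])
        by0=cv2.dilate(mk(p0).astype(np.uint8),np.ones((41,41)))>0
        def cost(x): return ((mk(p0+x*sc)^org)&ok&by0).sum()
        r=min((minimize(cost,s,method='Nelder-Mead',options=dict(initial_simplex=np.array(s)+np.vstack([np.zeros(3),np.eye(3)]),xatol=.01,fatol=1)) for s in([0,0,0],[-.5,-.5,-.5])),key=lambda r:r.fun)
        p=p0+r.x*sc; out[k]=p; print(k,p[:2].round(4),np.degrees(p[2]).round(2),'xor frac',round(r.fun/(mk(p)&ok).sum(),3))
    return out
E
python3 - <<'E'
from foam import *
c=loadc('w3.npz'); c['rowmax']=212
o=run(c)
P=np.array([o[k][:2] for k in('small','large','pliers','tin')]); d=P[0]-P[3]; print('spacings',np.linalg.norm(np.diff(P,axis=0),axis=1),'angle',np.degrees(np.arctan2(d[1],d[0]))+90)
A,_=pts(c,np.ones((384,512),bool))
for k,p in o.items():
    q=np.linalg.norm(A[:,:2]-(p[:2]+.06*np.array([.995,-.1])+.03*np.array([.1,.995])),axis=1)<.008; print(k,'face z',np.median(A[q,2]).round(4))
print(blue(c)[0].sum()); b=blue(c)[0]; B,_=pts(c,b); print('held',B.min(0).round(3),B.max(0).round(3)); d=np.linalg.svd(B[:,:2]-B[:,:2].mean(0))[2][0]; print(np.degrees(np.arctan2(d[1],d[0])))
p,R=pose(); L=R.inv().apply(B-p)*1000
for k in range(-20,-0,1): pass
for x0 in range(0,60,8):
    q=abs(L[:,0]-x0)<4
    if q.sum()>5: print(x0,q.sum(),L[q,1].min().round(1),L[q,1].max().round(1),'z top',L[q,2].min().round(1))
print('x max',L[:,0].max())
E
```

```text
small [ 0.6241 -0.0651] 173.43 xor frac 0.133
large [ 0.6149 -0.1583] 172.46 xor frac 0.159
pliers [ 0.6054 -0.25  ] 173.49 xor frac 0.352
tin [ 0.5935 -0.3414] 171.1 xor frac 0.091
spacings [0.09359036 0.09222032 0.09215331] angle 173.68062178993745
small face z 0.0248
large face z 0.0249
pliers face z 0.0248
tin face z 0.0246
3279
held [ 0.604 -0.201  0.023] [ 0.676 -0.167  0.196]
-5.639795119102872
0 128 -10.0 7.5 z top 55.8
8 425 -9.9 7.4 z top 55.3
16 448 -10.3 7.8 z top 54.5
24 478 -10.7 7.1 z top 53.8
32 515 -10.6 7.5 z top 53.3
40 539 -16.4 7.4 z top 52.9
48 516 -10.3 6.8 z top 53.1
56 216 -8.6 5.6 z top 54.6
x max 55.80207029384615
```

```bash
python3 - <<'E'
import re
s=open('foam.py').read()
s=s.replace("    return out","    vis=im[:,:,::-1].copy(); vis[~org]=vis[~org]//2\n    for k,p in out.items():\n        by=np.array([np.cos(p[2]),np.sin(p[2])]); bx=np.array([by[1],-by[0]])\n        for q in M[k]:\n            w=p[:2]+(q[:,:1]*bx+q[:,1:]*by)/1000; cv2.polylines(vis,[np.round(np.stack([(w[:,1]-Y0)/S,(w[:,0]-X0)/S],1)).astype(np.int32)],True,(0,255,0),1)\n    cv2.imwrite('pics/ov.png',cv2.resize(vis,(800,416)))\n    return out")
open('foam.py','w').write(s)
E
python3 -c "
from foam import *
c=loadc('w3.npz'); c['rowmax']=212; run(c)"
```

```text
small [ 0.6241 -0.0651] 173.43 xor frac 0.133
large [ 0.6149 -0.1583] 172.46 xor frac 0.159
pliers [ 0.6054 -0.25  ] 173.49 xor frac 0.352
tin [ 0.5935 -0.3414] 171.1 xor frac 0.091
```

View pics/ov.png

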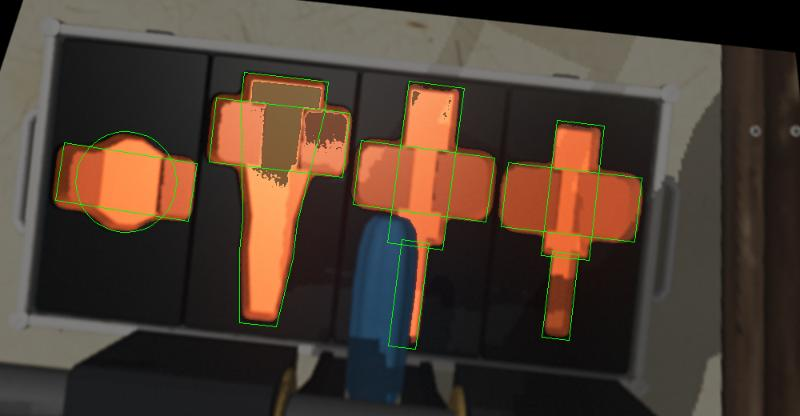

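```bash
sed -i "s/zf=.025/zf=.015/; s/rect(-hw\/2-3,hw\/2+3,ym-3,y1+3),rect(-sw\/2-3,sw\/2+3,y0-3,ym)/rect(-hw\/2,hw\/2,ym,y1),rect(-sw\/2,sw\/2,y0,ym)/; s/\[-8.5-3,-78\],\[8.5+3,-78\],\[17,-34\],\[17,-13\],\[26.5,60\],\[26.5,78\],\[-26.5,78\],\[-26.5,60\],\[-17,-13\],\[-17,-34\]/[-8.5,-75],[8.5,-75],[14,-34],[14,-13],[23.5,60],[23.5,75],[-23.5,75],[-23.5,60],[-14,-13],[-14,-34]/; s/31.5\*np/28.5*np/; s/<16)|/<22)|/; s/>150)&(hsv\[...,2\]>60/>100)\&(hsv[...,2]>70/" foam.py
python3 -c "
from foam import *
c=loadc('w3.npz'); c['rowmax']=212; o=run(c)
P=np.array([o[k][:2] for k in('small','large','pliers','tin')]); d=P[0]-P[3]; print('spacings',np.linalg.norm(np.diff(P,axis=0),axis=1),'angle',np.degrees(np.arctan2(d[1],d[0]))+90)"
```

```text
small [ 0.6243 -0.063 ] 173.26 xor frac 0.297
large [ 0.6118 -0.1544] 173.88 xor frac 0.225
pliers [ 0.6038 -0.2524] 172.29 xor frac 0.242
tin [ 0.5945 -0.3458] 174.4 xor frac 0.165
spacings [0.09220703 0.09830419 0.09386726] angle 173.989151663133
```

View pics/ov.png

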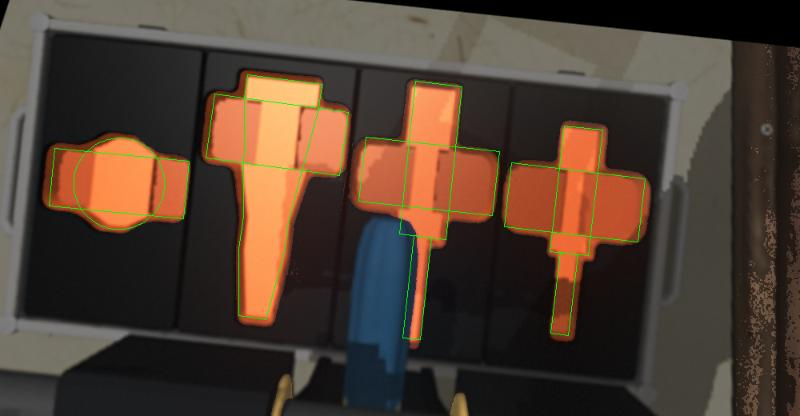

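```bash
sed -i "s/zf=.015/zf=.025/; s/rect(-hw\/2,hw\/2,ym,y1),rect(-sw\/2,sw\/2,y0,ym)/rect(-hw\/2-3,hw\/2+3,ym-3,y1+3),rect(-sw\/2-3,sw\/2+3,y0-3,ym)/; s/\[\[-8.5,-75\].*-34\]\])/[[-11.5,-78],[11.5,-78],[17,-34],[17,-13],[26.5,60],[26.5,78],[-26.5,78],[-26.5,60],[-17,-13],[-17,-34]])/; s/28.5\*np/31.5*np/; s/>100)&(hsv\[...,2\]>70/>110)\&(hsv[...,2]>55/" foam.py
grep -n "pliers'" foam.py | head -3
python3 -c "
from foam import *
c=loadc('w3.npz'); c['rowmax']=212; o=run(c)
P=np.array([o[k][:2] for k in('small','large','pliers','tin')]); d=P[0]-P[3]; print('spacings',np.linalg.norm(np.diff(P,axis=0),axis=1),'angle',np.degrees(np.arctan2(d[1],d[0]))+90)"
```

```text
9: 'pliers':[np.array([[-11.5,-78],[11.5,-78],[17,-34],[17,-13],[26.5,60],[26.5,78],[-26.5,78],[-26.5,60],[-17,-13],[-17,-34]]),rect(-42,42,20,60)],
25:    for k,off in zip(['small','large','pliers','tin'],[141,47,-47,-141]):
small [ 0.6245 -0.0655] 173.9 xor frac 0.146
large [ 0.6146 -0.1579] 172.93 xor frac 0.2
pliers [ 0.6051 -0.2503] 174.04 xor frac 0.095
tin [ 0.5941 -0.3411] 173.88 xor frac 0.09
spacings [0.09291138 0.09281221 0.09151149] angle 173.70701192142963
```

View pics/ov.png

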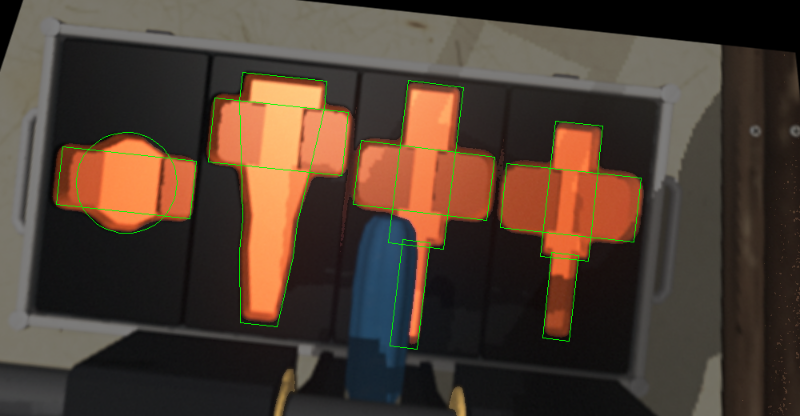

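Run:
```python
from h import *
plan([([.5916,-.1556,.14],83.8),([.5916,-.1556,.112],None)],0)
```

```text
-> [ 0.5916 -0.1556  0.14  ] 83.8 3 rows
23.5 5.5 36.5 0 0 0.1 0;23.5 5.5 36 0 0 0.1 0;23 5 36.5 0 -0.1 0 0
-> [ 0.5916 -0.1556  0.112 ] None 1 rows
0 0 28 0 0 0 0
```

Emit:
send_rows:
  deltas: "23.5 5.5 36.5 0 0 0.1 0;23.5 5.5 36 0 0 0.1 0;23 5 36.5 0 0 0 0;0 0 14 0 0 0 0;0 0 14 0 0 0 0;0 0 0 0 0 0 0;0 0 0 0 0 0 0"

```text
time: 8.02
position: [0.5938, -0.1574, 0.1127]
tool_rot: [0.054, 0.999, -0.001, 0.001]
ft_force: [-0.3, -0.3, -0.7]
grip_width: 0.0181
grip_force: 20.0
```

Run:
```python
from h import *
o=robot.get_obs(); print(o['time'],np.round(o['position'],4),curyaw())
c=cam('wrist'); save(c,'w4.png'); np.savez('w4.npz',**{k:c[k] for k in('image','depth','R','t','f','cx','cy')})
cv2.imwrite('pics/w4c.png',cv2.resize(c['image'][:230,100:420,::-1],None,fx=2.5,fy=2.5))
```

```text
8.025 [ 0.5938 -0.1574  0.1127] 83.81796374615728
```

View pics/w4c.png

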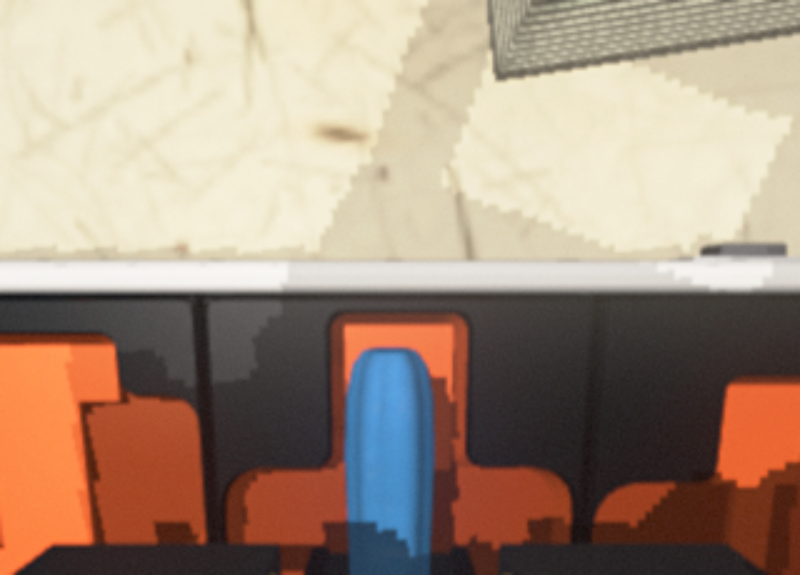

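```bash
cat >> h.py <<'E'
def rel(c,pr,names=None):
    """tool-frame projections: pixel (u,v) on world plane z -> tool mm"""
    p,R=pose()
    def f(u,v,z):
        r=c['R'].T@np.array([(u-c['cx'])/c['f'],(v-c['cy'])/c['f'],1]); o=-c['R'].T@c['t']; w=o+r*(z-o[2])/r[2]; return R.inv().apply(w-p)*1000
    for u,v,z in pr: print((u,v,z),f(u,v,z).round(1))
E
python3 - <<'E'
from h import *
c=loadc('w4.npz'); Z=lambda x,y:(100+x/2.5,y/2.5)
# zoomed px: pocket face edges at row 420, pocket handle end, driver edges widest (mid-height), handle end
rel(c,[(*Z(331,420),.025),(*Z(468,420),.025),(*Z(400,314),.025),(*Z(225,500),.025),(*Z(573,500),.025),(*Z(346,440),.049),(*Z(433,440),.049),(*Z(390,348),.049)])
m=blue(c)[0]; B,_=pts(c,m); p,R=pose(); L=R.inv().apply(B-p)*1000
for x0 in range(0,60,8):
    q=abs(L[:,0]-x0)<4
    if q.sum()>5: print(x0,q.sum(),np.percentile(L[q,1],[1,99]).round(1),'z',L[q,2].min().round(1))
print(np.percentile(L[:,0],99.5))
E
```

```text
(232.4, 168.0, 0.025) [ 36.7 -14.4  87.7]
(287.2, 168.0, 0.025) [36.7 18.9 87.7]
(260.0, 125.6, 0.025) [61.9  2.2 87.6]
(190.0, 200.0, 0.025) [ 16.4 -41.4  87.8]
(329.2, 200.0, 0.025) [16.5 45.7 87.7]
(238.4, 176.0, 0.049) [36.5 -9.5 63.7]
(273.2, 176.0, 0.049) [36.5  9.  63.7]
(256.0, 139.2, 0.049) [55.7 -0.2 63.6]
0 134 [-9.1  8.3] z 56.3
8 424 [-9.   8.2] z 55.4
16 447 [-8.9  8. ] z 54.9
24 485 [-9.3  8.5] z 53.5
32 513 [-9.7  8.3] z 53.2
40 530 [-9.   8.1] z 53.4
48 518 [-8.8  7.5] z 53.4
56 202 [-7.2  5.9] z 53.1
55.366517632975544
```

Emit:
send_rows:
  deltas: "-2 2.5 0 0 0 0 0;0 0 8 0 0 0 0;0 0 8 0 0 0 0;0 0 6 0 0 0 0;0 0 2 0 0 0 0;0 0 0 0 0 0 0"

```text
time: 8.82
position: [0.5943, -0.1544, 0.088]
tool_rot: [0.054, 0.999, 0.0, -0.001]
ft_force: [-1.2, 0.9, 3.5]
grip_width: 0.018
grip_force: 20.0
```

Emit:
send_rows:
  deltas: "0 0 1 0 0 0 0;0 0 0 0 0 0 0"

```text
time: 9.07
position: [0.5943, -0.1544, 0.088]
tool_rot: [0.054, 0.999, 0.0, -0.0]
ft_force: [-3.0, 0.9, 10.9]
grip_width: 0.018
grip_force: 20.0
```

Emit:
send_rows:
  deltas: "0 0 -1 0 0 0 0.35;0 0 0 0 0 0 0.35;0 0 0 0 0 0 0.35;0 0 -20 0 0 0 0.35;0 0 -40 0 0 0 0.5;0 0 -40 0 0 0 0.6;-30 0 -20 0 0 0 0.6;-30 0 -20 0 0 0 0.6;0 0 0 0 0 0 0.6"

```text
time: 10.2
position: [0.6571, -0.1618, 0.2313]
tool_rot: [0.054, 0.999, -0.001, 0.004]
ft_force: [-0.8, -0.1, 0.3]
grip_width: 0.0523
grip_force: 0.0
```

```bash
cat >> h.py <<'E'
def prof(c,m,z0=.02):
    B,_=pts(c,m); ctr=np.median(B[:,:2],0); d=np.linalg.svd(B[:,:2]-B[:,:2].mean(0),full_matrices=False)[2][0]; n=np.array([-d[1],d[0]])
    s=(B[:,:2]-ctr)@d
    for k in np.arange(-.06,.07,.01):
        q=abs(s-k)<.004
        if q.sum()>5: print(k.round(2),q.sum(),'zmax',np.percentile(B[q,2],95).round(4))
    print('ctr',ctr,'dir',np.degrees(np.arctan2(d[1],d[0])).round(1))
E
python3 - <<'E'
from h import *
o=robot.get_obs(); print(o['time'],np.round(o['position'],4),curyaw())
c=cam('wrist'); save(c,'w5.png'); np.savez('w5.npz',**{k:c[k] for k in('image','depth','R','t','f','cx','cy')})
for m in blue(c): prof(c,m)
plan([([.6602,.1,.25],75),([.613,.174,.14],61.2)],.6,step=55)
E
```

```text
10.2 [ 0.6571 -0.1618  0.2313] 83.84813851845016
-0.03 89 zmax 0.0332
-0.02 167 zmax 0.0341
-0.01 181 zmax 0.0339
0.0 158 zmax 0.0333
0.01 149 zmax 0.0327
0.02 130 zmax 0.0317
0.03 94 zmax 0.0287
0.04 51 zmax 0.0296
ctr [ 0.57108385 -0.15250133] dir -5.9
-> [0.6602 0.1    0.25  ] 75 5 rows
4.5 52 -4 0 0 1.8 0.6;6 52 -4.5 0 0 1.7 0.6;8 51.5 -4 0 0.1 1.8 0.6;9 51.5 -4.5 0 0 1.8 0.6;11 51 -4 0 0 1.7 0.6
-> [0.613 0.174 0.14 ] 61.2 3 rows
21.5 20 36.5 0 0 4.6 0.6;23 18 37 0 0 4.6 0.6;24.5 16 36.5 0 0 4.6 0.6
```

View pics/w5.png

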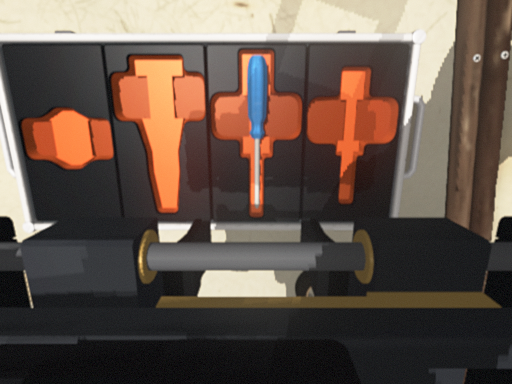

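Emit:
send_rows:
  deltas: "4.5 52 -4 0 0 1.8 0.6;6 52 -4.5 0 0 1.7 0.6;8 51.5 -4 0 0 1.8 0.6;9 51.5 -4.5 0 0 1.8 0.6;11 51 -4 0 0 1.7 0.6;21.5 20 36.5 0 0 4.6 0.6;23 18 37 0 0 4.6 0.6;24.5 16 36.5 0 0 4.6 0.6;0 0 0 0 0 0 0.5;0 0 0 0 0 0 0.5"

```text
time: 11.5
position: [0.6132, 0.1735, 0.1392]
tool_rot: [0.248, 0.969, -0.0, 0.0]
ft_force: [0.9, 0.8, 0.9]
grip_width: 0.0451
grip_force: 0.0
```

Run:
```python
from h import *
o=robot.get_obs(); print(o['time'],np.round(o['position'],4),curyaw())
plan([([.613,.174,.0725],61.2)],.5,step=20)
```

```text
11.5 [0.6132 0.1735 0.1392] 61.263627433804224
-> [0.613  0.174  0.0725] 61.2 4 rows
0 0 16.5 0 0 0 0.5;0 0 17 0 0 0 0.5;0.5 0 16.5 0 0 0 0.5;0 0.5 16.5 0 0 0.1 0.5
```

Emit:
send_rows:
  deltas: "0 0 16.5 0 0 0 0.5;0 0 17 0 0 0 0.5;0 0 16.5 0 0 0 0.5;0 0.5 16.5 0 0 0 0.5;0 0 0 0 0 0 0.5;0 0 0 0 0 0 0;0 0 0 0 0 0 0;0 0 0 0 0 0 0;0 0 0 0 0 0 0;0 0 0 0 0 0 0"

```text
time: 12.75
position: [0.6132, 0.1747, 0.0723]
tool_rot: [0.249, 0.969, 0.0, 0.0]
ft_force: [0.1, 1.0, 0.7]
grip_width: 0.0139
grip_force: 20.0
```

Emit:
send_rows:
  deltas: "0 0 -10 0 0 0 0;0 0 -25 0 0 0 0;0 0 -40 0 0 0 0;0 0 0 0 0 0 0"

```text
time: 13.25
position: [0.6156, 0.175, 0.1513]
tool_rot: [0.249, 0.969, 0.001, 0.004]
ft_force: [0.5, 0.7, -0.4]
grip_width: 0.014
grip_force: 20.0
```

Run:
```python
from h import *
a=np.radians(173.8); by=np.array([np.cos(a),np.sin(a)]); t=np.array([.6252,-.0634])+.018*by; print(t)
plan([([t[0],t[1],.13],83.8),([t[0],t[1],.112],None)],0,step=50)
```

```text
[ 0.60730528 -0.06145601]
-> [ 0.6073 -0.0615  0.13  ] 83.8 5 rows
-21.5 -42.5 4 0 0.1 -4.5 0;-17.5 -43.5 4.5 0.1 0.1 -4.5 0;-14.5 -45 4 0 0.1 -4.5 0;-11 -46 4.5 0.1 0.1 -4.6 0;-7 -47 4 0 0 -4.5 0
-> [ 0.6073 -0.0615  0.112 ] None 1 rows
0 0 18 0 0 0 0
```

Emit:
send_rows:
  deltas: "-21.5 -42.5 2 0 0 -4.5 0;-17.5 -43.5 2.5 0 0 -4.5 0;-14.5 -45 2 0 0 -4.5 0;-11 -46 3 0 0 -4.6 0;-7 -47 4 0 0 -4.5 0;0 0 0 0 0 0 0;0 0 11 0 0 0 0;0 0 11 0 0 0 0;0 0 0 0 0 0 0;0 0 0 0 0 0 0"

```text
time: 14.5
position: [0.6047, -0.0609, 0.1115]
tool_rot: [0.053, 0.999, 0.0, -0.0]
ft_force: [0.7, 0.0, -0.7]
grip_width: 0.0138
grip_force: 20.0
```

```bash
cat > near.py <<'E'
from h import *
import sys
name=sys.argv[1]
o=robot.get_obs(); print(o['time'],np.round(o['position'],4),curyaw())
c=cam('wrist'); save(c,name+'.png'); np.savez(name+'.npz',**{k:c[k] for k in('image','depth','R','t','f','cx','cy')})
cv2.imwrite('pics/'+name+'c.png',cv2.resize(c['image'][:230,100:420,::-1],None,fx=2.5,fy=2.5))
E
python3 near.py w6
```

```text
14.5 [ 0.6047 -0.0609  0.1115] 83.88235974085696
```

View pics/w6c.png

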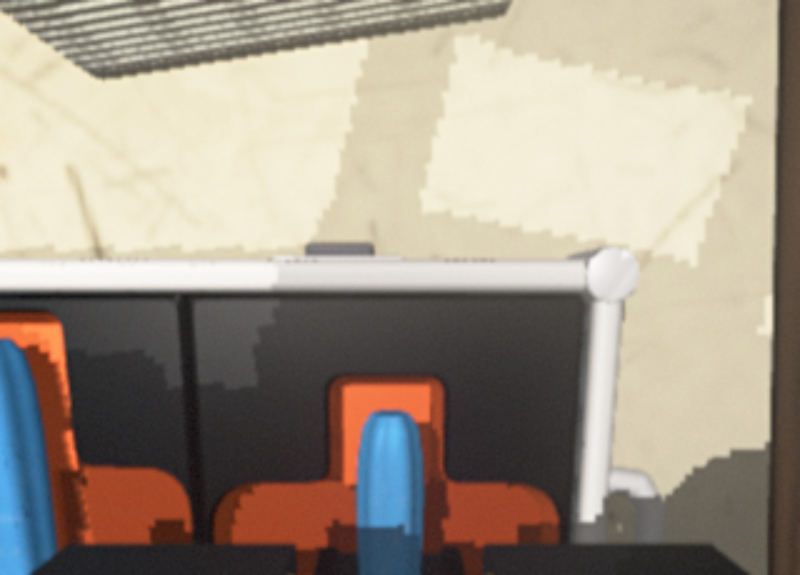

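Run:
```python
from h import *
c=loadc('w6.npz'); Z=lambda x,y:(100+x/2.5,y/2.5)
rel(c,[(*Z(331,450),.025),(*Z(445,450),.025),(*Z(388,376),.025),(*Z(214,520),.025),(*Z(562,520),.025),(*Z(357,480),.047),(*Z(424,480),.047),(*Z(390,410),.047)])
m=[b for b in blue(c) if b[190:215,240:270].any()][0]; B,_=pts(c,m); p,R=pose(); L=R.inv().apply(B-p)*1000
for x0 in range(0,60,8):
    q=abs(L[:,0]-x0)<4
    if q.sum()>5: print(x0,q.sum(),np.percentile(L[q,1],[1,99]).round(1),'z',L[q,2].min().round(1))
print(np.percentile(L[:,0],99.5))
```

```text
(232.4, 180.0, 0.025) [ 29.9 -14.3  86.8]
(278.0, 180.0, 0.025) [29.9 13.5 86.8]
(255.2, 150.4, 0.025) [47.9 -0.4 86.8]
(185.6, 208.0, 0.025) [ 12.  -44.   86.8]
(324.8, 208.0, 0.025) [12.  43.1 86.8]
(242.8, 192.0, 0.047) [27.9 -7.1 64.8]
(269.6, 192.0, 0.047) [27.9  7.4 64.8]
(256.0, 164.0, 0.047) [43.1  0.  64.8]
0 126 [-6.8  6.3] z 58.7
8 322 [-6.7  6.2] z 57.9
16 344 [-7.1  6.6] z 57.5
24 368 [-7.1  6.5] z 57.6
32 373 [-6.4  6.4] z 57.4
40 287 [-5.8  5.3] z 57.5
42.57302272883319
```

Emit:
send_rows:
  deltas: "-2.5 -0.5 0 0 0 0 0;0 0 8 0 0 0 0;0 0 8 0 0 0 0;0 0 6 0 0 0 0;0 0 2 0 0 0 0;0 0 1 0 0 0 0;0 0 0 0 0 0 0"

```text
time: 15.42
position: [0.6066, -0.0625, 0.0873]
tool_rot: [0.054, 0.999, 0.0, -0.001]
ft_force: [-2.4, 0.7, 4.6]
grip_width: 0.0136
grip_force: 20.0
```

Emit:
send_rows:
  deltas: "0 0 0.5 0 0 0 0;0 0 -0.5 0 0 0 0.35;0 0 0 0 0 0 0.35;0 0 0 0 0 0 0.35;0 0 -20 0 0 0 0.35;0 0 -40 0 0 0 0.5;0 0 -40 0 0 0 0.6;-30 0 -20 0 0 0 0.6;-30 0 -20 0 0 0 0.8;0 0 0 0 0 0 0.8"

```text
time: 16.68
position: [0.6696, -0.0697, 0.2302]
tool_rot: [0.054, 0.999, -0.001, 0.004]
ft_force: [-0.5, 0.1, 0.0]
grip_width: 0.0643
grip_force: 0.0
```

Run:
```python
from h import *
o=robot.get_obs(); print(o['time'],np.round(o['position'],4),curyaw())
c=cam('wrist'); save(c,'w7.png'); np.savez('w7.npz',**{k:c[k] for k in('image','depth','R','t','f','cx','cy')})
for m in blue(c): prof(c,m)
# pliers & tin from w1
c=loadc('w1.npz'); P,col=pts(c,np.ones((384,512),bool))
q=(P[:,2]>.0035)&(P[:,2]<.016)&(P[:,0]>.34)&(P[:,0]<.51)&(P[:,1]>.27)&(P[:,1]<.38); A=P[q]
print(len(A),A.min(0),A.max(0)); (cx,cy),wh,a=cv2.minAreaRect(A[:,:2].astype(np.float32)*1000); print('pliers rect',cx,cy,wh,a)
C=A[:,:2].mean(0); d=np.linalg.svd(A[:,:2]-C,full_matrices=False)[2][0]
if d[0]>0:d=-d
n=np.array([-d[1],d[0]])
for it in range(5):
    s=(A[:,:2]-C)@d; e=(A[:,:2]-C)@n; b=np.round(s/.006)
    Q=np.array([(s[b==k].mean(),e[b==k].min(),e[b==k].max()) for k in np.unique(b) if (b==k).sum()>5]); k=np.polyfit(Q[:,0],(Q[:,1]+Q[:,2])/2,1)
    C=C+n*k[1]; d=d+n*k[0]; d/=np.linalg.norm(d); n=np.array([-d[1],d[0]])
o=C+d*(s.max()+s.min())/2; print('pliers origin',o,'dir',np.degrees(np.arctan2(d[1],d[0])),'len',np.ptp(s)); s0=(s.max()+s.min())/2
for r in Q: print(((r[0]-s0)*1e3).round(),(r[1:]*1e3).round(1))
print('grip',o+.04*d)
q=(P[:,2]>.016)&(P[:,2]<.026)&(P[:,0]>.39)&(P[:,0]<.48)&(P[:,1]>.13)&(P[:,1]<.21); A=P[q]; print('tin',len(A),cv2.minEnclosingCircle(A[:,:2].astype(np.float32)*1000),np.median(A,0))
```

```text
16.675 [ 0.6696 -0.0697  0.2302] 83.82617920082372
-0.03 99 zmax 0.0334
-0.02 170 zmax 0.034
-0.01 175 zmax 0.0339
0.0 168 zmax 0.0333
0.01 160 zmax 0.0325
0.02 147 zmax 0.0317
0.03 87 zmax 0.0285
0.04 49 zmax 0.0287
ctr [ 0.57163525 -0.15031605] dir -6.6
-0.02 107 zmax 0.0295
-0.01 126 zmax 0.0297
0.0 121 zmax 0.0292
0.01 117 zmax 0.0283
0.02 77 zmax 0.027
0.03 50 zmax 0.026
ctr [ 0.59068448 -0.06137661] dir -6.6
1258 [0.36772491 0.28950451 0.00356774] [0.50004117 0.35934891 0.01207922]
pliers rect 436.0491943359375 330.4989013671875 (138.6842041015625, 36.47507095336914) 23.80836296081543
pliers origin [0.43619247 0.32992604] dir -157.00066080334634 len 0.1388276978370007
-67.0 [-3.6  3.5]
-61.0 [-5.   4.4]
-55.0 [-5.9  6.1]
-49.0 [-6.8  7. ]
-44.0 [-7.7  7.3]
-38.0 [-8.   8.2]
-32.0 [-8.3  8.6]
-26.0 [-8.5  8.2]
-20.0 [-8.3  8.4]
-14.0 [-8.2  8.4]
-8.0 [-10.8  10.6]
-2.0 [-11.7  12.2]
4.0 [-12.5  13.1]
10.0 [-14.  14.]
16.0 [-15.4  14.8]
22.0 [-16.2  16.6]
28.0 [-17.   16.8]
34.0 [-17.6  17.8]
40.0 [-17.9  18.1]
46.0 [-18.2  18.3]
52.0 [-18.1  18.1]
58.0 [-17.8  17.7]
64.0 [-17.4  17.4]
68.0 [-15.3  14.7]
grip [0.39937209 0.31429722]
tin 881 ((434.81744384765625, 171.6109619140625), 22.552839279174805) [0.43382598 0.17167778 0.01882317]
```

Run:
```python
from h import *
plan([([.3995,.3145,.15],113)],.7,step=52)
```

```text
-> [0.3995 0.3145 0.15  ] 113 10 rows
30.5 35.5 7.5 0 0 -2.9 0.7;29 36.5 8 0 0 -2.9 0.7;27 38 7.5 0 0 -3 0.7;25 40 8 0 0 -2.9 0.7;23 40.5 7.5 0 0 -2.9 0.7;21 42 8 0 0.1 -2.9 0.7;18.5 43 7.5 0 0 -2.9 0.7;16.5 43.5 8 0 0 -2.9 0.7;14.5 44.5 7.5 0 0 -3 0.7;12 45.5 8 -0.1 0 -2.9 0.7
```

Emit:
send_rows:
  deltas: "30.5 35.5 7.5 0 0 -2.9 0.7;29 36.5 8 0 0 -2.9 0.7;27 38 7.5 0 0 -3 0.7;25 40 8 0 0 -2.9 0.7;23 40.5 7.5 0 0 -2.9 0.7;21 42 8 0 0 -2.9 0.7;18.5 43 7.5 0 0 -2.9 0.7;16.5 43.5 8 0 0 -2.9 0.7;14.5 44.5 7.5 0 0 -3 0.7;12 45.5 8 0 0 -2.9 0.7"

```text
time: 17.98
position: [0.3959, 0.3146, 0.1485]
tool_rot: [-0.2, 0.98, -0.001, -0.002]
ft_force: [0.0, 0.4, -0.4]
grip_width: 0.0606
grip_force: 0.0
```

Emit:
send_rows:
  deltas: "0 0 0 0 0 0 0.7;0 0 0 0 0 0 0.7"

```text
time: 18.23
position: [0.398, 0.314, 0.149]
tool_rot: [-0.2, 0.98, -0.0, -0.001]
ft_force: [0.5, -0.5, -0.0]
grip_width: 0.0606
grip_force: 0.0
```

Run:
```python
from h import *
o=robot.get_obs(); print(o['time'],np.round(o['position'],4),curyaw())
plan([([.3995,.3145,.0725],113)],.7,step=20)
```

```text
18.225 [0.398 0.314 0.149] 113.03988928795006
-> [0.3995 0.3145 0.0725] 113 4 rows
-0.5 0 19 0 0 0 0.7;-0.5 0 19.5 0 -0.1 0 0.7;0 0 19 0 0 0 0.7;-0.5 0 19 0 0 0 0.7
```

Emit:
send_rows:
  deltas: "-1 0 19 0 0 0 0.7;0 0 19.5 0 0 0 0.7;0 0 19 0 0 0 0.7;0 0 19 0 0 0 0.7;0 0 0 0 0 0 0.7;0 0 0 0 0 0 0;0 0 0 0 0 0 0;0 0 0 0 0 0 0;0 0 0 0 0 0 0"
  newtons: 25

```text
time: 19.35
position: [0.4003, 0.3153, 0.0733]
tool_rot: [-0.2, 0.98, 0.0, 0.001]
ft_force: [0.7, -1.1, 2.8]
grip_width: 0.0343
grip_force: 25.0
```

Emit:
send_rows:
  deltas: "0 0 -10 0 0 0 0;0 0 -25 0 0 0 0;0 0 -40 0 0 0 0;0 0 0 0 0 0 0"

```text
time: 19.85
position: [0.4013, 0.316, 0.1505]
tool_rot: [-0.2, 0.98, 0.001, 0.003]
ft_force: [0.4, -0.5, -0.4]
grip_width: 0.0346
grip_force: 25.0
```

Run:
```python
from h import *
a=np.radians(173.8); by=np.array([np.cos(a),np.sin(a)]); t=np.array([.605,-.2502])+.04*by; print(t)
s=plan([([.55,.05,.17],98)],0,step=52); plan([([t[0],t[1],.14],83.8),([t[0],t[1],.112],None)],0,step=50,start=s)
```

```text
[ 0.56523396 -0.24588003]
-> [0.55 0.05 0.17] 98 6 rows
-5.5 -50.5 -3 0 0.1 2.5 0;-7.5 -50 -3.5 0 0 2.5 0;-10 -50 -3 0 0.1 2.5 0;-12 -49.5 -3.5 0 0 2.5 0;-14 -48.5 -3 0.1 0.1 2.5 0;-16.5 -48 -3.5 0 0.1 2.5 0
-> [ 0.5652 -0.2459  0.14  ] 83.8 6 rows
4.5 -49 5 0 0 2.4 0;2 -49.5 5 0 0 2.3 0;0.5 -49.5 5 0 0 2.4 0;-1.5 -49.5 5 0 0 2.4 0;-4 -49 5.5 0 0 2.4 0;-6 -49 5 0 0 2.3 0
-> [ 0.5652 -0.2459  0.112 ] None 1 rows
0 0 28 0 0 0 0
```

Emit:
send_rows:
  deltas: "-5.5 -50.5 -3 0 0 2.5 0;-7.5 -50 -3.5 0 0 2.5 0;-10 -50 -3 0 0 2.5 0;-12 -49.5 -3.5 0 0 2.5 0;-14 -48.5 -3 0 0 2.5 0;-16.5 -48 -3.5 0 0 2.5 0;4.5 -49 5 0 0 2.4 0;2 -49.5 5 0 0 2.3 0;0.5 -49.5 5 0 0 2.4 0;-1.5 -49.5 5 0 0 2.4 0"

```text
time: 21.1
position: [0.5578, -0.1494, 0.146]
tool_rot: [0.014, 1.0, 0.001, -0.001]
ft_force: [1.3, 0.3, -0.9]
grip_width: 0.0344
grip_force: 25.0
```

Emit:
send_rows:
  deltas: "-4 -49 5.5 0 0 2.4 0;-6 -49 5 0 0 2.3 0;0 0 14 0 0 0 0;0 0 10 0 0 0 0;0 0 0 0 0 0 0;0 0 0 0 0 0 0"

```text
time: 21.85
position: [0.564, -0.2451, 0.1127]
tool_rot: [0.053, 0.999, 0.0, -0.0]
ft_force: [0.8, 1.0, -0.9]
grip_width: 0.0345
grip_force: 25.0
```

```bash
python3 near.py w8
```

```text
21.85 [ 0.564  -0.2451  0.1127] 83.91581861750798
```

View pics/w8c.png

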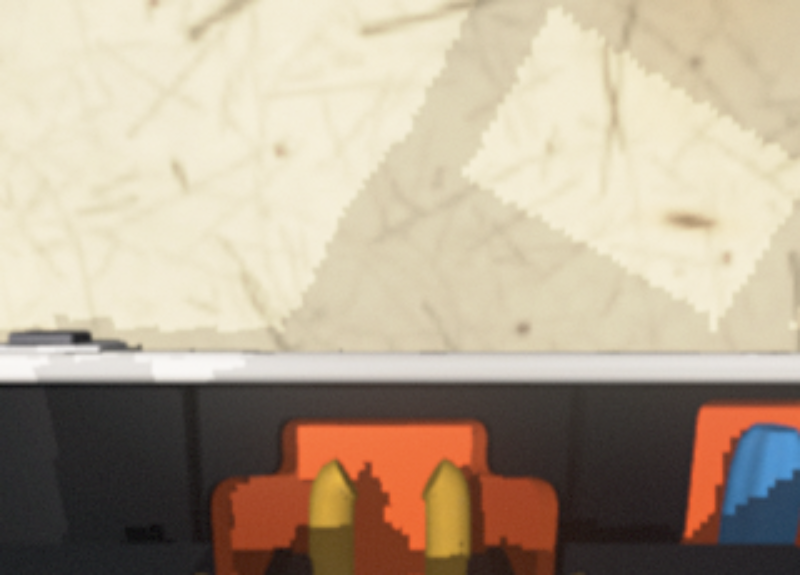

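Run:
```python
from h import *
c=loadc('w8.npz'); Z=lambda x,y:(100+x/2.5,y/2.5)
rel(c,[(*Z(281,450),.025),(*Z(489,450),.025),(*Z(385,420),.025),(*Z(212,510),.025),(*Z(558,510),.025),(*Z(310,510),.045),(*Z(471,510),.045),(*Z(334,459),.046),(*Z(443,459),.046)])
```

```text
(212.4, 180.0, 0.025) [ 29.7 -26.6  88. ]
(295.6, 180.0, 0.025) [29.7 24.5 88. ]
(254.0, 168.0, 0.025) [37.2 -1.  88. ]
(184.8, 204.0, 0.025) [ 14.3 -44.5  88. ]
(323.2, 204.0, 0.025) [14.3 42.4 88. ]
(224.0, 204.0, 0.045) [ 20.2 -17.7  68. ]
(288.4, 204.0, 0.045) [20.2 18.2 68. ]
(233.6, 183.6, 0.046) [ 32.1 -12.1  67. ]
(277.2, 183.6, 0.046) [32.1 11.7 67. ]
```

Emit:
send_rows:
  deltas: "-2.5 -1 0 0 0 0 0;0 0 8 0 0 0 0;0 0 8 0 0 0 0;0 0 6 0 0 0 0;0 0 2 0 0 0 0;0 0 0 0 0 0 0"

```text
time: 22.65
position: [0.5662, -0.2478, 0.0886]
tool_rot: [0.054, 0.999, 0.0, -0.0]
ft_force: [0.2, -0.4, -0.6]
grip_width: 0.0344
grip_force: 25.0
```

Emit:
send_rows:
  deltas: "0 0 1 0 0 0 0;0 0 0 0 0 0 0;0 0 0.5 0 0 0 0;0 0 0 0 0 0 0"

```text
time: 23.15
position: [0.5665, -0.2479, 0.0882]
tool_rot: [0.054, 0.999, -0.0, 0.0]
ft_force: [-1.5, 1.2, 6.6]
grip_width: 0.0344
grip_force: 25.0
```

Emit:
send_rows:
  deltas: "0 0 0.5 0 0 0 0;0 0 -0.5 0 0 0 0.5;0 0 0 0 0 0 0.5;0 0 0 0 0 0 0.5;0 0 -20 0 0 0 0.5;0 0 -40 0 0 0 0.5;-20 0 -40 0 0 0 0.6;-35 0 -20 0 0 0 0.6;-35 0 -20 0 0 0 0.8;0 0 0 0 0 0 0.8"

```text
time: 24.4
position: [0.659, -0.2583, 0.2311]
tool_rot: [0.053, 0.999, -0.002, 0.004]
ft_force: [-1.0, 0.3, 0.2]
grip_width: 0.0642
grip_force: 0.0
```

Run:
```python
from h import *
o=robot.get_obs(); print(o['time'],np.round(o['position'],4),curyaw())
c=cam('wrist'); save(c,'w9.png'); np.savez('w9.npz',**{k:c[k] for k in('image','depth','R','t','f','cx','cy')})
P,col=pts(c,np.ones((384,512),bool)); h=cv2.cvtColor(c['image'],cv2.COLOR_RGB2HSV)[c['depth']>0]
a=np.radians(173.8); by=np.array([np.cos(a),np.sin(a)]); bx=np.array([by[1],-by[0]]); o=np.array([.605,-.2502])
s=(P[:,:2]-o)@by; e=(P[:,:2]-o)@bx; q=(abs(e)<.03)&(abs(s)<.09)&(h[:,0]>19)&(h[:,0]<35)&(h[:,1]>120)
for k in np.arange(-.03,.08,.01):
    w=q&(abs(s-k)<.005)
    if w.sum()>4: print(k.round(2),w.sum(),'z',np.percentile(P[w,2],[50,95]).round(4),'x',np.percentile(e[w],[2,98]).round(4))
m=(abs(s+.055)<.004)&(abs(e)<.006); print('nose z',np.percentile(P[m,2],[50,95]))
plan([([.4348,.1716,.15],83.8)],.8,step=52)
```

```text
24.4 [ 0.659  -0.2583  0.2311] 83.88074418240002
-0.03 946 z [0.2589 0.2608] x [-0.0189  0.0293]
-0.01 80 z [0.0239 0.0254] x [-0.0107  0.006 ]
0.0 180 z [0.0243 0.0257] x [-0.0126  0.0088]
0.01 163 z [0.0242 0.0253] x [-0.0145  0.0107]
0.02 178 z [0.0242 0.0258] x [-0.0164  0.0125]
0.03 172 z [0.0243 0.0257] x [-0.0181  0.0133]
0.04 182 z [0.0244 0.0257] x [-0.019  0.014]
0.05 186 z [0.0242 0.0256] x [-0.0189  0.0139]
0.06 183 z [0.0243 0.0258] x [-0.0188  0.0137]
0.07 35 z [0.0238 0.025 ] x [-0.0172  0.0127]
nose z [0.02213994 0.02384448]
-> [0.4348 0.1716 0.15  ] 83.8 10 rows
26.5 40.5 8 0 0 0 0.8;27 40 7.5 0 0 0 0.8;26.5 40.5 8 0 0 0 0.8;26.5 40 7.5 0 0.1 0 0.8;27 40.5 8 0 0 0 0.8;26.5 40.5 8 0 0 0 0.8;26.5 40 7.5 -0.1 0 0 0.8;27 40.5 8 0 0 0 0.8;26.5 40 8 0 0 0.1 0.8;26.5 40.5 8 0 0.1 0 0.8
```

View pics/w9.png

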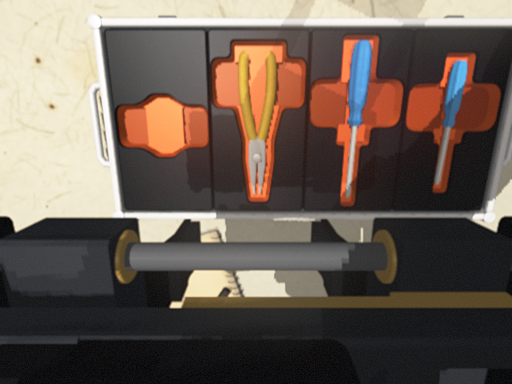

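Emit:
send_rows:
  deltas: "26.5 40.5 8 0 0 0 0.8;27 40 7.5 0 0 0 0.8;26.5 40.5 8 0 0 0 0.8;26.5 40 7.5 0 0 0 0.8;27 40.5 8 0 0 0 0.8;26.5 40.5 8 0 0 0 0.8;26.5 40 7.5 0 0 0 0.8;27 40.5 8 0 0 0 0.8;26.5 40 8 0 0 0 0.8;26.5 40.5 8 0 0 0 0.8"

```text
time: 25.7
position: [0.4317, 0.1725, 0.1486]
tool_rot: [0.054, 0.999, -0.0, -0.001]
ft_force: [0.4, -1.0, -0.0]
grip_width: 0.0698
grip_force: 0.0
```

Emit:
send_rows:
  deltas: "0 0 0 0 0 0 0.8;0 0 0 0 0 0 0.8"

```text
time: 25.95
position: [0.4338, 0.1715, 0.1489]
tool_rot: [0.054, 0.999, -0.0, -0.0]
ft_force: [-0.2, -1.6, 0.2]
grip_width: 0.0697
grip_force: 0.0
```

Run:
```python
from h import *
o=robot.get_obs(); print(o['time'],np.round(o['position'],4),curyaw())
plan([([.4348,.1716,.0725],83.8)],.8,step=20)
```

```text
25.95 [0.4338 0.1715 0.1489] 83.84053755247258
-> [0.4348 0.1716 0.0725] 83.8 4 rows
-0.5 0 19 0 0 0 0.8;0 0 19 0 0 0 0.8;-0.5 0 19.5 0 0 0 0.8;0 0 19 0 0 0 0.8
```

Emit:
send_rows:
  deltas: "-0.5 0 19 0 0 0 0.8;0 0 19 0 0 0 0.8;-0.5 0 19.5 0 0 0 0.8;0 0 19 0 0 0 0.8;0 0 0 0 0 0 0.8;0 0 0 0 0 0 0;0 0 0 0 0 0 0;0 0 0 0 0 0 0;0 0 0 0 0 0 0"
  newtons: 20

```text
time: 27.08
position: [0.4354, 0.1718, 0.0727]
tool_rot: [0.054, 0.999, 0.0, 0.0]
ft_force: [-0.5, 0.0, 4.1]
grip_width: 0.0424
grip_force: 20.0
```

Emit:
send_rows:
  deltas: "0 0 -10 0 0 0 0;0 0 -25 0 0 0 0;0 0 -40 0 0 0 0;0 0 0 0 0 0 0"

```text
time: 27.58
position: [0.4366, 0.1721, 0.1498]
tool_rot: [0.054, 0.999, 0.001, 0.003]
ft_force: [0.4, 0.6, -1.8]
grip_width: 0.0416
grip_force: 20.0
```

Run:
```python
from h import *
plan([([.595,-.3437,.15],83.8),([.595,-.3437,.115],None)],0,step=50)
```

```text
-> [ 0.595  -0.3437  0.15  ] 83.8 11 rows
-19.5 -45 0 0 0 0 0;-19 -45 0 0 0.1 0 0;-19.5 -45 0 0 0 0 0;-19.5 -45.5 0 0 0 0 0;-19.5 -45 0 0 0.1 0 0;-19 -45 0 0 0 0 0;-19.5 -45 0 0.1 0 0 0;-19.5 -45 0 0 0 0 0;-19 -45 0 0 0.1 0 0;-19.5 -45 0 0 0 0 0;-19.5 -45.5 0 0 0 0 0
-> [ 0.595  -0.3437  0.115 ] None 1 rows
0 0 35 0 0 0 0
```

Emit:
send_rows:
  deltas: "0 0 0 0 0 0 0;0 0 0 0 0 0 0"

```text
time: 27.82
position: [0.4346, 0.1717, 0.1464]
tool_rot: [0.054, 0.999, -0.0, -0.001]
ft_force: [-0.3, 0.7, -0.8]
grip_width: 0.0419
grip_force: 20.0
```

```bash
cat > tin.py <<'E'
from h import *
import sys
c=cam('wrist'); save(c,sys.argv[1]+'.png'); np.savez(sys.argv[1]+'.npz',**{k:c[k] for k in('image','depth','R','t','f','cx','cy')})
h=cv2.cvtColor(c['image'],cv2.COLOR_RGB2HSV)
P,_=pts(c,np.ones((384,512),bool)); hh=h[c['depth']>0]; p,R=pose(); L=R.inv().apply(P-p)*1000
q=((hh[:,0]<12)|(hh[:,0]>170))&(hh[:,1]>100)&(abs(L[:,0])<35)&(abs(L[:,1])<35)&(L[:,2]>40)&(L[:,2]<75)
T=L[q]; print(q.sum(),T.min(0).round(1) if q.sum() else '',T.max(0).round(1) if q.sum() else '')
k=np.linalg.lstsq(np.c_[T[:,:2],np.ones(len(T))],T[:,2],rcond=None)[0]; print('plane slope deg',np.degrees(k[:2]).round(1),'lid z',k[2].round(1))
for x0 in range(-20,28,4):
    w=abs(T[:,0]-x0)<2
    if w.sum()>3: print(x0,w.sum(),T[w,1].min().round(1),T[w,1].max().round(1),np.median(T[w,2]).round(1))
E
python3 tin.py w10
```

```text
2944 [-19.7 -21.2  51.7] [23.8 20.4 64.3]
plane slope deg [ 1.6 -0. ] lid z 53.8
-20 49 -9.0 5.8 53.8
-16 288 -14.3 13.4 53.6
-12 56 -15.3 13.3 53.5
4 361 -21.2 20.4 53.9
8 565 -21.2 20.4 53.9
12 550 -20.6 19.7 53.9
16 486 -18.4 17.2 53.8
20 418 -15.1 14.2 53.8
24 171 -8.9 7.9 55.5
```

Emit:
send_rows:
  deltas: "-19.5 -45 0 0 0 0 0;-19 -45 0 0 0 0 0;-19.5 -45 0 0 0 0 0;-19.5 -45.5 0 0 0 0 0;-19.5 -45 0 0 0 0 0;-19 -45 0 0 0 0 0;-19.5 -45 0 0 0 0 0;-19.5 -45 0 0 0 0 0;-19 -45 0 0 0 0 0;-19.5 -45 0 0 0 0 0"

```text
time: 29.12
position: [0.5788, -0.2982, 0.1456]
tool_rot: [0.054, 0.999, 0.001, -0.001]
ft_force: [0.2, 0.3, -0.7]
grip_width: 0.0424
grip_force: 20.0
```

Emit:
send_rows:
  deltas: "-19.5 -45.5 0 0 0 0 0;0 0 12 0 0 0 0;0 0 12 0 0 0 0;0 0 6 0 0 0 0;0 0 0 0 0 0 0;0 0 0 0 0 0 0"

```text
time: 29.88
position: [0.5938, -0.3437, 0.1176]
tool_rot: [0.053, 0.999, -0.0, 0.0]
ft_force: [0.3, 0.2, -0.5]
grip_width: 0.0422
grip_force: 20.0
```

```bash
python3 near.py w11; python3 tin.py w11
```

```text
29.875 [ 0.5938 -0.3437  0.1176] 83.86841044143124
3215 [-20.9 -31.6  40.4] [23.8 30.9 73.6]
plane slope deg [2.1 0.2] lid z 54.3
-20 84 -9.9 10.4 54.0
-16 317 -15.2 14.0 53.8
-12 52 -15.1 14.0 53.6
4 369 -21.4 20.7 54.2
8 621 -25.4 29.7 54.1
12 662 -31.6 30.9 54.1
16 500 -18.4 17.6 54.0
20 442 -14.7 14.0 54.1
24 168 -8.5 8.3 55.9
```

View pics/w11c.png

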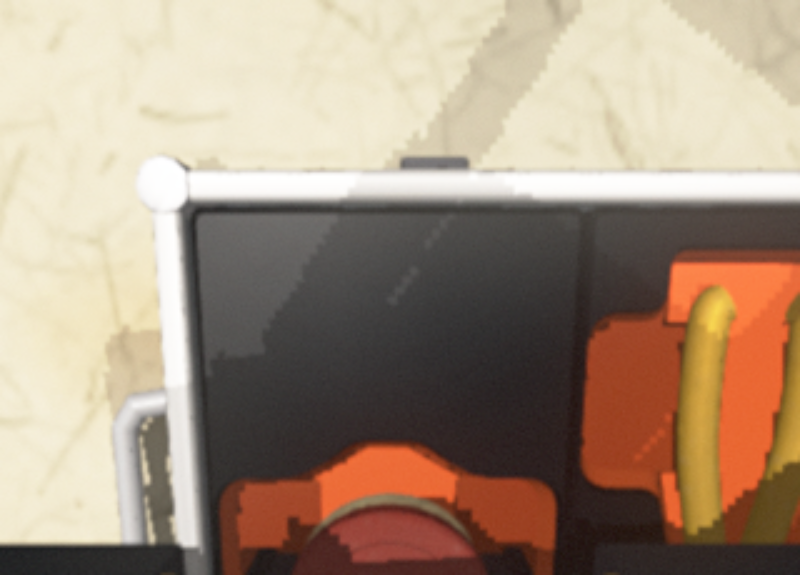

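Run:
```python
from h import *
c=loadc('w11.npz'); Z=lambda x,y:(100+x/2.5,y/2.5)
rel(c,[(*Z(388,443),.025),(*Z(220,515),.025),(*Z(557,515),.025),(*Z(240,478),.025),(*Z(395,495),.064),(*Z(197,400),.025),(*Z(581,400),.025),(*Z(388,208),.025)])
```

```text
(255.2, 177.2, 0.025) [30.1 -0.5 92.9]
(188.0, 206.0, 0.025) [ 11.2 -43.9  92.9]
(322.8, 206.0, 0.025) [11.2 43.3 92.9]
(196.0, 191.2, 0.025) [ 21.  -38.3  92.9]
(258.0, 198.0, 0.064) [27.2  1.  53.9]
(178.8, 160.0, 0.025) [ 41.  -48.   92.9]
(332.4, 160.0, 0.025) [41.  47.5 92.9]
(255.2, 83.2, 0.025) [86.1 -0.5 92.8]
```

Emit:
send_rows:
  deltas: "-2 0 0 0 0 0 0;0 0 8 0 0 0 0;0 0 8 0 0 0 0;0 0 8 0 0 0 0;0 0 3 0 0 0 0;0 0 0 0 0 0 0;0 0 0 0 0 0 0"

```text
time: 30.85
position: [0.5957, -0.3447, 0.0905]
tool_rot: [0.054, 0.999, -0.0, 0.0]
ft_force: [-0.1, 0.8, -0.7]
grip_width: 0.042
grip_force: 20.0
```

Emit:
send_rows:
  deltas: "0 0 1.5 0 0 0 0;0 0 0 0 0 0 0;0 0 1 0 0 0 0;0 0 0 0 0 0 0"

```text
time: 31.35
position: [0.5956, -0.3446, 0.0878]
tool_rot: [0.054, 0.999, -0.0, 0.0]
ft_force: [-1.2, -0.1, -0.2]
grip_width: 0.0419
grip_force: 20.0
```

Emit:
send_rows:
  deltas: "0 0 1 0 0 0 0;0 0 0 0 0 0 0;0 0 0.5 0 0 0 0;0 0 0 0 0 0 0"

```text
time: 31.85
position: [0.5956, -0.3446, 0.0877]
tool_rot: [0.054, 0.999, -0.0, 0.0]
ft_force: [-2.2, 1.3, 8.2]
grip_width: 0.0417
grip_force: 20.0
```

Tin is in contact with the floor at the expected height. Release and lift.

Emit:
send_rows:
  deltas: "0 0 0.5 0 0 0 0;0 0 -0.5 0 0 0 0.58;0 0 0 0 0 0 0.58;0 0 0 0 0 0 0.58;0 0 -20 0 0 0 0.58;0 0 -40 0 0 0 0.58;-20 10 -40 0 0 0 0.6;-35 30 -20 0 0 0 0.6;-35 30 -20 0 0 0 0.8;0 0 0 0 0 0 0.8"

```text
time: 33.1
position: [0.6963, -0.2825, 0.2305]
tool_rot: [0.052, 0.999, -0.001, 0.004]
ft_force: [-0.2, -1.2, 0.4]
grip_width: 0.0645
grip_force: 0.0
```

Run:
```python
from h import *
o=robot.get_obs(); print(o['time'],np.round(o['position'],4),o['ft_force'])
c=cam('wrist'); save(c,'w12.png')
h=cv2.cvtColor(c['image'],cv2.COLOR_RGB2HSV); P,_=pts(c,np.ones((384,512),bool))
for nm,(x,y),r,ze in [('tin lid',(.5956,-.3446),.016,.035)]:
    q=np.linalg.norm(P[:,:2]-[x,y],axis=1)<r; T=P[q]; k=np.linalg.lstsq(np.c_[T[:,:2]-[x,y],np.ones(len(T))],T[:,2],rcond=None)[0]; print(nm,'z',np.percentile(T[:,2],[2,50,98]).round(4),'slope deg',np.degrees(k[:2]).round(1),'exp',ze)
for m in blue(c): B,_=pts(c,m); print(np.median(B,0).round(3),B[:,2].max().round(4))
```

```text
33.1 [ 0.6963 -0.2825  0.2305] [-0.1571464  -1.20303964  0.38938256]
tin lid z [0.0323 0.0336 0.0352] slope deg [ 0.5 -0. ] exp 0.035
[ 0.574 -0.156  0.031] 0.0351
[ 0.591 -0.065  0.026] 0.0308
```

View pics/w12.png

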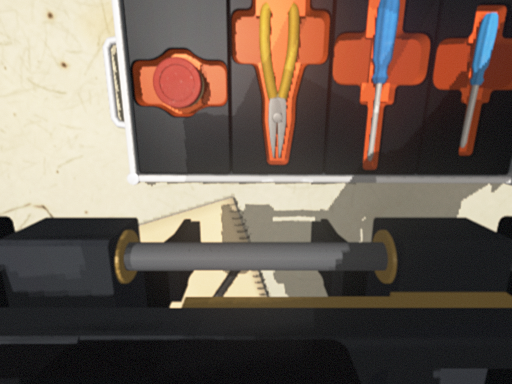

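The picture shows all four things in their pockets: the tin at (180,82) with its lid up, the pliers at (278,80), the large driver at (383,80) and the small one at (480,80). Their measured heights match lying flat on the pocket floors.

```bash
python3 -c "
from rig import robot
print(robot.hand_in())"
```

```text
the job is handed in; nothing more can be done
None
```

The job is handed in at about 33 s: both blue screwdrivers, the pliers and the flux tin (lid up) lie flat in their own foam pockets by the last camera check, and I did not touch the amber screwdriver or the circuit board.

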